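# Set the air cooler's water cock and park its limit stop

### The arm

A 6-joint arm with a two-finger parallel gripper is mounted at the origin on the work surface. World frame = base frame: x ahead of the robot, y to its left, z up, the work surface at z = 0. Lengths are in m, angles in rad, forces in N, time in s.
With the tool pointing down it reaches from about 0.35 to 0.725 m from the base axis. Payload 6 kg.
Tool frame: the origin (TCP) lies midway between the tips of the shut fingers; the grasp point (between the pads) lies 19 mm behind it (bot.hold_point_z is the distance from the TCP to the grasp point, in m); y points along the fingers, z is the direction in which the jaws open and shut, and the axes are right-handed (so a half turn about y gives the same grasp; the last joint's range is limited). The gripper opens to 85 mm and grips with 20 to 120 N. Pads are 22 mm wide; open, the fingers measure 114 mm over their backs; the gripper's body (76 mm by 85 mm) begins 54 mm behind the grasp point. The pads swing forward as they close: fully open they stand 13 mm farther back than shut.
Start: joints at [1.61, 0.04, 0.085, 0, -1.615, -0.334], TCP at [0.174, 0.574, 0.231] pointing down, gripper open.
Joint ranges: [-2.56, 2.56], [-1.29, 2.01], [-1.08, 1.49], [-3.29, 1.98], [-2.81, -0.18], [-2.99, 2.99]. Speed limits (rad/s): [2.57, 2.57, 3.01, 3.14, 3.14, 3.14].

### API

Orientations are given as [roll, pitch, yaw] about the fixed x, y, z axes, in that order (R = Rz(yaw) Ry(pitch) Rx(roll)).
In Python, from workcell import bot gives the robot as it stands. The module is installed in compiled form; this text tells all that it offers.
- The arm moves only by the tool play_rows, never from a script. Its argument "rows" is a list of rows, each a list of 3 entries, a list of its own where there are three numbers: the turn, a rotation vector about the world's x, y, z in degrees, then the shift along the world's x, y, z in m, then the gripper command: -1 is fully open, 1 is shut, values between are in proportion. A call has 1 to 20 rows; each row shifts and turns the commanded pose from where the row before left it; what a row does not reach is not made up. A row lasts 1/12 s, in which the tool goes at most 41.7 mm and 7.16 degrees, less where a joint would pass 70% of its speed; a pose out of reach is approached as far as the arm can. A call with a gripper value outside its range is refused whole. The fingers move at their own pace and stop on an object; "grip_force" is the grip in N (left out, the last holds). Time passes only in rows, so rows that do not move let the fingers close. It gives the time, the measured TCP pose, the force and the opening at its end, in the units of the state.
- bot.get_obs(): the state, without advancing time (a new reading comes with each control period).
- bot.snapshot(name): name is "scene" or "top" or "wrist"; returns the picture (480x640x3 uint8, blue, green, red); there is no depth.
- bot.camera_model(name): a dict with "fx", "fy", "cx", "cy" (pixels), "k1" (the pictures are not rectified: a ray, as slopes to the right and down, at radius r is drawn at 1 + k1 r^2 times it, then the intrinsics apply), "rvec" (rotation vector, rad) and "tvec" (3), from world to camera coordinates, as OpenCV has them. Camera axes: x right, y down, z forward; pixel columns grow to the right and rows downward; lengths in m; the calibration is good to about 2 mm. A picture is of the moment at which its call begins: read the wrist's pose just before it. camera_model takes no time and is no camera call; for the wrist camera it gives the pose at the moment of the call.
- bot.finish_job(): hands the job in, once; it reports no verdict.
The state is a dict: "clock": time; "joints": joint angles; "qd": joint speeds; "joint_torque": joint torques, N m; "eef_pos": TCP position; "eef_rot": TCP orientation; "force": force on the tool from outside, world axes, zero at the start; "moment": the same for the moment, N m; "width": finger opening in m.
Only numpy, scipy, OpenCV 4.12 (cv2) and the standard library are available. Lean on these libraries where they do the work, as an engineer would, in place of code of your own. Each camera call takes 0.05 s, during which the arm holds its last target. There are 200 camera calls.

### The job

Open the air cooler's water feed cock by turning its red lever until it lies right over the yellow marker. Then swing the blue limit stop round until its rubber pad bears gently on the lever and stays pressing on it with about five newtons, without pushing the lever off the marker. Let go of both, and leave the marker and the things standing around as they are.

Things in the scene. Friction and masses are not known exactly. Their poses are not given: they have to be found in the camera images.
- cock: Brass ball-type cock fixed in the middle of a round white scale plate (344 mm across, 8 mm thick) on the shelf; copper pipe (28 mm thick, 44 mm high) leaves along the cock's +x to 190 mm from the axis. Origin: on the shelf, on the vertical turning axis. z up. The unit does not move.
- axis (a point): Point on the vertical turning axis shared by lever, marker and stop, 78 mm above the shelf.
- lever (a joint): Opening of the lever, rad: 0 closed, 1.571 fully open, growing counter-clockwise seen from above. At 0 the lever points along the cock's own direction 1.842 rad (counter-clockwise from the cock's +x). It is stiff (about 1.6 N m, or 13 N at the grip) and stays where it is left.
- lever_bar: The lever: a steel bar 14 mm wide and 14 mm high (70 to 84 mm above the shelf) reaching out from the axis, ending in a red sleeve 20 mm wide, 24 mm high (66 to 90 mm above the shelf) from 104 to 149 mm from the axis, with a white line on top. Origin on the axis at shelf height, x along the lever, z up.
- lever_grip (a point): Middle of the red sleeve, 125 mm from the axis, 78 mm above the shelf.
- lever_tip (a point): Outer end of the lever, 150 mm from the axis, 78 mm above the shelf.
- marker_tip (a point): Pointed end of the yellow marker on the scale plate's rim, 150 mm from the axis, 16 mm above the shelf; the marker runs on outward from it to 175 mm. The lever is set when its tip is straight above this point. The marker can be pushed round but must be left alone.
- stop (a joint): Angle of the blue limit stop, rad: grows clockwise seen from above, towards the lever; it starts beyond the open side. Range 0 to 2.0. It turns on the same axis with a friction of 0.6 N m (about 5 N at the fin) and stays where it is left.
- stop_frame: Blue limit stop: arm 52 to 62 mm above the shelf, below the lever, with an upright fin to take it by and a housing with a sprung pad. Origin on the axis at shelf height, z up. More than about 7 N on the pad pushes the stop back when let go; about 18 N pushes the lever. The pad meets the lever somewhere between the stop's x axis 0.08 rad counter-clockwise and 0.14 rad clockwise of the lever's.
- housing_face (a point): Middle of the housing's face towards the lever, 85 mm along the stop's x and 34 mm along its y, 77 mm above the shelf; the housing is 22 mm wide, 26 mm long. A black rubber ball pad (16 mm) points from it along the stop's -y. Its screw is set differently each time and not reported: the pad's front lies 15 to 33 mm from the face, so contact must be felt.
- stop_fin (a point): Upper part of the blue fin, 124 mm from the axis and 80 mm above the shelf. The fin is 10 mm thick (across the radius), 32 mm long along the radius, and its top is 94 mm above the shelf. It stands 0.95 rad counter-clockwise of the stop frame's x axis. The pad's spring gives 1.5 N per mm over 9 mm; 5 N on the pad adds about 3.4 N at the fin to the friction felt while turning.
- iron: Black travel iron, 190 x 80 mm, 96 mm high, with handle; bystander. Origin under its middle.
- coaster: Beige ceramic coaster, 96 mm across, 7 mm thick, near the cock; bystander. Origin under its centre.
- hanger: Steel clip hanger lying flat, 280 mm wide; bystander. Origin under the middle of its bar.
- remote: Grey remote control, 150 x 42 x 18 mm, near the cock; bystander. Origin under its centre.
- mug: Blue mug, 76 mm across, 90 mm high; bystander. Origin under its centre.

How it is judged:
By the outcome, as a careful person would: the job done as asked, in the order asked, and still so for the second after the job is handed in, with the robot touching nothing.
It also fails if it takes over 64 s, if anything falls off the work surface, if the arm or the gripper's body presses on something with over 40 N, if the wrist force passes 120 N, or if a joint passes its speed limit or range.

## Working session

There is one attempt and no reset: what is moved stays moved. The work goes in short steps, Python scripts to look and compute and a tool call to move; the robot and the scene stay as the last step left them, time stands still between calls to the robot, and variables do not carry over. Pictures are saved under pics/ and viewed, about 8 in all and at most 12, crops included, and the job is handed in when it is done.

Besides the shell and the picture viewer there is one more tool, called after "Emit:" as name(argument=value, ...) on one line, values as JSON. play_rows: Moves the arm, as the interface text tells. Its arguments: {"type":"object","properties":{"rows":{"type":"array"},"grip_force":{"type":"number"}},"required":["rows"]}

```bash
mkdir -p pics; python3 - <<'E'
from workcell import bot
import cv2
print(bot.get_obs())
for n in("scene","top"):
    cv2.imwrite(f"pics/{n}0.png",bot.snapshot(n)); print(n,bot.camera_model(n))
print(bot.hold_point_z)
E
```

```text
{'clock': 0.0, 'joints': array([ 1.60968437e+00,  4.08181767e-02,  8.38060631e-02, -4.53524373e-04,
       -1.61552719e+00, -3.33693165e-01]), 'qd': array([-0.00063109,  0.00028662, -0.0001227 ,  0.00119576, -0.00115128,
       -0.00062919]), 'joint_torque': array([-9.76901674e-06, -3.68198955e+01,  3.47421348e+01,  6.93193272e+00,
       -5.18712026e-03,  5.32620987e-06]), 'eef_pos': array([0.17416567, 0.5738137 , 0.23027465]), 'eef_rot': array([-1.56900109e+00,  1.42771044e-04,  2.84680754e+00]), 'force': array([ 1.14044006, -0.32484673, -0.10248438]), 'moment': array([0.00343701, 0.02917874, 0.06941452]), 'width': 0.08555536519103213}
scene {'fx': 542.3970134945754, 'fy': 542.3970134945754, 'cx': 319.01994530112273, 'cy': 239.85273106604987, 'k1': -0.15371409883476914, 'rvec': array([ 1.84954791,  1.50524765, -0.65920128]), 'tvec': array([-0.19856705, -0.20858719,  1.71062504])}
top {'fx': 464.61407082819386, 'fy': 464.61407082819386, 'cx': 329.5322394074522, 'cy': 240.16912616361813, 'k1': 0.03555845035431291, 'rvec': array([ 2.17225677, -2.18468391,  0.0947207 ]), 'tvec': array([0.12877024, 0.47623565, 0.98365095])}
0.0187
```

View pics/top0.png

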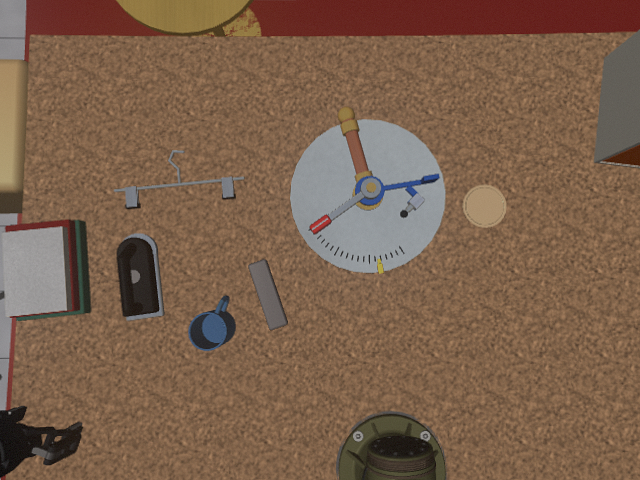

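View pics/scene0.png

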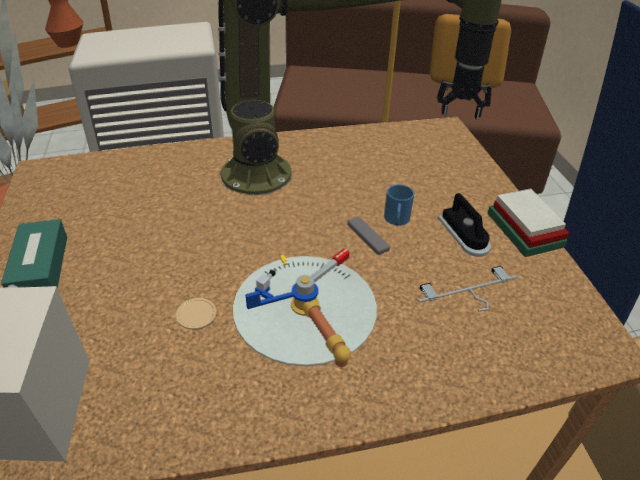

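Top view: the axis is at about (370,188). The lever's red sleeve ends at (311,231), the marker tip is at about (380,264), the blue fin at (433,179) and the pad at (404,213). The coaster (485,206) and remote (268,294) lie outside the plate. The scene view agrees, and the path from lever to marker is clear.

```bash
cat > h.py <<'E'
import numpy as np, cv2
from workcell import bot
def ray(m,uv):
    d=np.array([(uv[0]-m['cx'])/m['fx'],(uv[1]-m['cy'])/m['fy']]); s=d.copy()
    for _ in range(20): s=d/(1+m['k1']*(s@s))
    R=cv2.Rodrigues(m['rvec'])[0]; return -R.T@m['tvec'], R.T@np.array([s[0],s[1],1.])
def onz(m,uv,z):
    o,d=ray(m,uv); return o+d*(z-o[2])/d[2]
def blobs(im,lo,hi,amin=8):
    k=cv2.inRange(cv2.cvtColor(im,cv2.COLOR_BGR2HSV),np.array(lo),np.array(hi))
    c,_=cv2.findContours(k,cv2.RETR_EXTERNAL,cv2.CHAIN_APPROX_NONE)
    return sorted([a for a in c if cv2.contourArea(a)>=amin],key=cv2.contourArea,reverse=True)
def xy(m,c,z): return np.array([onz(m,p,z)[:2] for p in c.reshape(-1,2).astype(float)])
E
cat > meas.py <<'E'
from h import *
import sys
ims={n:bot.snapshot(n) for n in("top","scene")}
box={"top":(280,100,460,285),"scene":(220,240,385,370)}
for n,im in ims.items():
    m=bot.camera_model(n); x0,y0,x1,y1=box[n]; k=np.zeros_like(im); k[y0:y1,x0:x1]=im[y0:y1,x0:x1]
    pl=blobs(k,(0,0,150),(180,60,255)) if n=="scene" else blobs(k,(70,0,130),(130,60,255))
    P=xy(m,cv2.convexHull(pl[0]),.008); (cx,cy),ax,an=cv2.fitEllipse(P.astype(np.float32)*1000)
    c=np.array([cx,cy])/1000; print(n,"plate",c.round(4),np.round(ax,1))
    for nm,lo,hi,z in(("red",(0,150,80),(6,255,255),.090),("red2",(172,150,80),(180,255,255),.090),("yel",(24,150,120),(33,255,255),.014),("blue",(105,150,60),(125,255,255),.094)):
        for b in blobs(k,lo,hi,5)[:2]:
            Q=xy(m,b,z); d=Q-c; r=np.hypot(*d.T); M=cv2.moments(b); ce=onz(m,(M['m10']/M['m00'],M['m01']/M['m00']),z)[:2]
            print(n,nm,cv2.contourArea(b),"cen",ce.round(4),"r",r.min().round(3),r.max().round(3),"ang(cen)",np.arctan2(*(ce-c)[::-1]).round(4), "far",Q[r.argmax()].round(4))
E
python3 meas.py; python3 - <<'E'
import cv2
a=cv2.imread('pics/top0.png')[100:290,280:460]; b=cv2.imread('pics/scene0.png')[235:370,220:390]
a=cv2.resize(a,None,fx=3,fy=3,interpolation=cv2.INTER_CUBIC);cv2.imwrite('pics/c0.png',a)
E
```

```text
top plate [0.5778 0.0424] [339.1 339.7]
top red 99.5 cen [0.504  0.1447] r 0.105 0.148 ang(cen) 2.1966 far [0.4958 0.1654]
top yel 38.5 cen [0.4198 0.0177] r 0.144 0.173 ang(cen) -2.9864 far [0.4078 0.0131]
top blue 242.5 cen [ 5.692e-01 -4.000e-04] r 0.021 0.104 ang(cen) -1.7709 far [ 0.5896 -0.0613]
top blue 44.5 cen [ 0.5973 -0.0792] r 0.107 0.138 ang(cen) -1.4121 far [ 0.6016 -0.0938]
scene plate [0.5787 0.0424] [342.5 343.3]
scene red 95.0 cen [0.5171 0.1448] r 0.096 0.146 ang(cen) 2.1124 far [0.4964 0.1629]
scene yel 10.0 cen [0.4154 0.0177] r 0.15 0.179 ang(cen) -2.9917 far [0.4022 0.0143]
scene blue 568.0 cen [ 0.6188 -0.0335] r 0.027 0.151 ang(cen) -1.0847 far [ 0.6372 -0.0965]
```

View pics/c0.png

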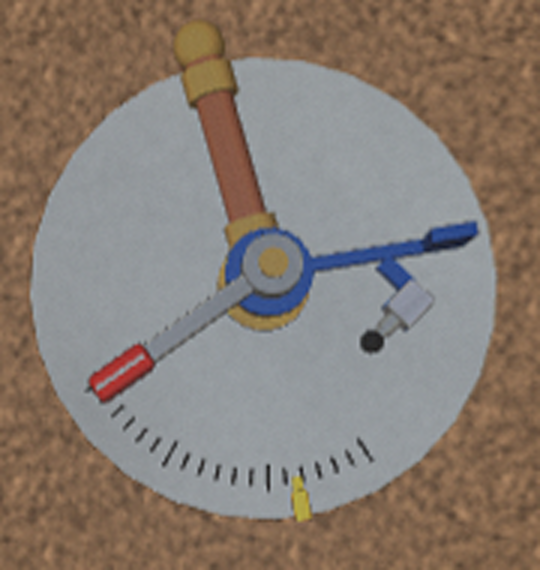

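Emit:
play_rows(rows=[[[0,0,-2.66],[0.0237,-0.0307,-0.004],-1],[[0,0,-2.66],[0.0237,-0.0307,-0.004],-1],[[0,0,-2.66],[0.0237,-0.0307,-0.004],-1],[[0,0,-2.66],[0.0237,-0.0307,-0.004],-1],[[0,0,-2.66],[0.0237,-0.0307,-0.004],-1],[[0,0,-2.66],[0.0237,-0.0307,-0.004],-1],[[0,0,-2.66],[0.0237,-0.0307,-0.004],-1],[[0,0,-2.66],[0.0237,-0.0307,-0.004],-1],[[0,0,-2.66],[0.0237,-0.0307,-0.004],-1],[[0,0,-2.66],[0.0237,-0.0307,-0.004],-1],[[0,0,-2.66],[0.0237,-0.0307,-0.004],-1],[[0,0,-2.66],[0.0237,-0.0307,-0.004],-1],[[0,0,-2.66],[0.0237,-0.0307,-0.004],-1],[[0,0,-2.66],[0.0237,-0.0307,-0.004],-1],[[0,0,0],[0,0,0],-1],[[0,0,0],[0,0,0],-1]])

```text
clock: 1.53
eef_pos: [0.5066, 0.1423, 0.1744]
eef_rot: [-1.569, -0.0, 2.193]
force: [0.4, 0.1, -0.0]
width: 0.085
```

```bash
python3 - <<'E'
from h import *
m=bot.camera_model("wrist"); im=bot.snapshot("wrist"); cv2.imwrite("pics/w1.png",im)
np.save("w1.npy",m,allow_pickle=True); print(m, bot.get_obs()['eef_pos'],bot.get_obs()['eef_rot'])
E
```

```text
{'fx': 406.7061188213957, 'fy': 406.7061188213957, 'cx': 318.6387484733421, 'cy': 235.23572528642444, 'k1': -0.031055893961388276, 'rvec': array([-0.92762058,  2.88540596,  0.39328741]), 'tvec': array([0.49385962, 0.15271096, 0.37457165])} [0.50621867 0.14354255 0.17481608] [-1.56983300e+00 -1.31879450e-04  2.19509502e+00]
```

View pics/w1.png

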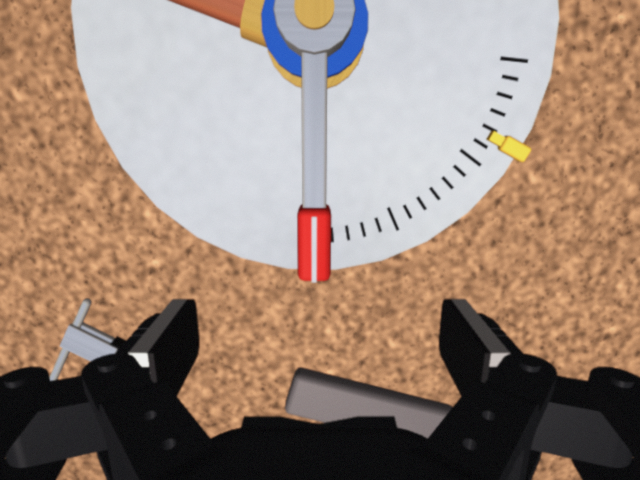

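The wrist view shows the sleeve at (314,245), centred between the jaws, with the hub at (314,10). The marker tip is at (492,135) and its outer end at (528,155). Next I measure these in the wrist view.

```bash
cat > wm.py <<'E'
from h import *
C=np.array([.578,.0424])
def wmeas(m,im,blue=False):
    k=im.copy(); k[300:]=0
    w=blobs(k,(90,0,150),(130,40,255),2000)
    for nm,lo,hi,zs in(("red",(0,150,80),(6,255,255),(.090,.078)),("yel",(24,150,120),(33,255,255),(.016,.012)),("blue",(105,150,60),(125,255,255),(.094,))):
        for b in blobs(k,lo,hi,40)[:2]:
          for z in zs:
            Q=xy(m,b,z);d=Q-C;r=np.hypot(*d.T); M=cv2.moments(b); ce=onz(m,(M['m10']/M['m00'],M['m01']/M['m00']),z)[:2]
            ln=cv2.fitLine(Q.astype(np.float32),cv2.DIST_L2,0,1e-4,1e-4).ravel()
            near=Q[r.argmin()]
            print(nm,z,cv2.contourArea(b),"cen",ce.round(4),"ang",np.arctan2(*(ce-C)[::-1]).round(4),"r",r.min().round(4),r.max().round(4),"near",near.round(4),"ang",np.arctan2(*(near-C)[::-1]).round(4),"lineang",np.arctan2(ln[1],ln[0]).round(4))
E
python3 - <<'E'
from wm import *
m=np.load("w1.npy",allow_pickle=True).item(); im=cv2.imread("pics/w1.png"); wmeas(m,im)
# plate circle
g=cv2.inRange(cv2.cvtColor(im,cv2.COLOR_BGR2HSV),(90,0,170),(130,40,255)); g[285:]=0
c=max(cv2.findContours(g,cv2.RETR_EXTERNAL,cv2.CHAIN_APPROX_NONE)[0],key=cv2.contourArea)
P=cv2.convexHull(c).reshape(-1,2); P=P[P[:,1]>3]
P=np.array([onz(m,p.astype(float),.008)[:2] for p in c.reshape(-1,2) if p[1]>3])
for _ in range(15):
    s=np.linalg.lstsq(np.c_[2*P,np.ones(len(P))],(P**2).sum(1),rcond=None)[0]; r=np.sqrt(s[2]+s[:2]@s[:2])
    e=np.hypot(*(P-s[:2]).T)-r; P=P[(e>-.006 if _<8 else abs(e)<.0015)]
print("plate",s[:2],r,len(P))
# hub: gold boss
for b in blobs(im,(15,120,120),(28,255,255),100)[:3]: print(b.reshape(-1,2).min(0),b.reshape(-1,2).max(0),[onz(m,b.reshape(-1,2).mean(0),z)[:2].round(4) for z in(.09,.1)])
E
```

```text
red 0.09 1716.0 cen [0.5081 0.1444] ang 2.1717 r 0.1014 0.1472 near [0.5149 0.1217] ang 2.2428 lineang -0.9585
red 0.078 1716.0 cen [0.5061 0.1474] ang 2.1713 r 0.1038 0.1521 near [0.5133 0.1235] ang 2.2443 lineang -0.9585
yel 0.016 324.5 cen [0.4171 0.017 ] ang -2.9853 r 0.1532 0.1728 near [0.4265 0.0196] ang -2.9925 lineang 0.1328
yel 0.012 324.5 cen [0.4153 0.0161] ang -2.9813 r 0.1549 0.1748 near [0.4249 0.0188] ang -2.9883 lineang 0.1328
yel 0.016 106.0 cen [0.4335 0.0199] ang -2.9872 r 0.1411 0.1514 near [0.4386 0.0205] ang -2.9858 lineang 0.0357
yel 0.012 106.0 cen [0.432 0.019] ang -2.9828 r 0.1426 0.153 near [0.4372 0.0196] ang -2.9812 lineang 0.0357
blue 0.094 1155.5 cen [0.5561 0.0452] ang 3.0166 r 0.0184 0.0318 near [0.5613 0.0348] ang -2.7139 lineang -1.3988
blue 0.094 1084.0 cen [0.5857 0.0665] ang 1.2619 r 0.0226 0.0329 near [0.5937 0.0586] ang 0.8015 lineang -0.4975
plate [0.45202063 0.04882567] 0.11903008562467111 20
[295   0] [333  28] [array([0.5798, 0.0435]), array([0.5784, 0.0454])]
[240   0] [264  45] [array([0.6026, 0.0656]), array([0.6002, 0.0666])]
[488 131] [531 162] [array([0.4524, 0.035 ]), array([0.4566, 0.0373])]
```

Emit:
play_rows(rows=[[[0,0,-0.5],[0,0,-0.0222],-1],[[0,0,0],[0,0,-0.0222],-1],[[0,0,0],[0,0,-0.0222],-1],[[0,0,0],[0,0,-0.0222],-1],[[0,0,0],[0,0,-0.0222],-1],[[0,0,0],[0,0,0],0],[[0,0,0],[0,0,0],0.4],[[0,0,0],[0,0,0],0.7],[[0,0,0],[0,0,0],1],[[0,0,0],[0,0,0],1],[[0,0,0],[0,0,0],1],[[0,0,0],[0,0,0],1]], grip_force=50)

```text
clock: 2.58
eef_pos: [0.5073, 0.1453, 0.0661]
eef_rot: [-1.575, 0.0, 2.189]
force: [0.9, 3.4, 5.1]
width: 0.0189
```

```bash
cat > arc.py <<'E'
import sys,json,numpy as np
from workcell import bot
# arc about axis: total angle (rad), n rows, radius correction
def arc(tot,n,C=(.578,.0424)):
    p=bot.get_obs()['eef_pos'][:2]-np.array(C); out=[]
    f=lambda a: np.array([[np.cos(a),-np.sin(a)],[np.sin(a),np.cos(a)]])@p
    pts=[f(tot*i/n).round(4) for i in range(n+1)]
    return [[[0,0,round(np.degrees(tot/n),2)],[*np.round(b-a,4).tolist(),0]] for a,b in zip(pts,pts[1:])]
if __name__=="__main__":
    o=bot.get_obs(); d=o['eef_pos'][:2]-np.array([.578,.0424])
    print(o['eef_pos'],o['eef_rot'],"r",np.hypot(*d),"ang",np.arctan2(d[1],d[0]),o['force'],o['moment'],o['width'])
    print([r+[float(sys.argv[3])] for r in arc(float(sys.argv[1]),int(sys.argv[2]))])
E
python3 arc.py 1.09 18 1
```

```text
[0.50726921 0.14527226 0.0661496 ] [-1.57471222e+00  2.95170607e-04  2.18890098e+00] r 0.1248420845485051 ang 2.1731239964792906 [0.92173856 3.40716841 5.07464445] [ 1.0662404  -0.03463217  0.20855554] 0.018924641111644935
[[[0, 0, np.float64(3.47)], [-0.0061, -0.0045, 0], 1.0], [[0, 0, np.float64(3.47)], [-0.0058, -0.0048, 0], 1.0], [[0, 0, np.float64(3.47)], [-0.0056, -0.0052, 0], 1.0], [[0, 0, np.float64(3.47)], [-0.0051, -0.0055, 0], 1.0], [[0, 0, np.float64(3.47)], [-0.0049, -0.0058, 0], 1.0], [[0, 0, np.float64(3.47)], [-0.0045, -0.0061, 0], 1.0], [[0, 0, np.float64(3.47)], [-0.0041, -0.0063, 0], 1.0], [[0, 0, np.float64(3.47)], [-0.0037, -0.0066, 0], 1.0], [[0, 0, np.float64(3.47)], [-0.0033, -0.0068, 0], 1.0], [[0, 0, np.float64(3.47)], [-0.0029, -0.007, 0], 1.0], [[0, 0, np.float64(3.47)], [-0.0025, -0.0071, 0], 1.0], [[0, 0, np.float64(3.47)], [-0.002, -0.0073, 0], 1.0], [[0, 0, np.float64(3.47)], [-0.0016, -0.0074, 0], 1.0], [[0, 0, np.float64(3.47)], [-0.0011, -0.0075, 0], 1.0], [[0, 0, np.float64(3.47)], [-0.0007, -0.0075, 0], 1.0], [[0, 0, np.float64(3.47)], [-0.0002, -0.0076, 0], 1.0], [[0, 0, np.float64(3.47)], [0.0002, -0.0075, 0], 1.0], [[0, 0, np.float64(3.47)], [0.0007, -0.0075, 0], 1.0]]
```

Emit:
play_rows(rows=[[[0,0,3.47],[-0.0061,-0.0045,0],1],[[0,0,3.47],[-0.0058,-0.0048,0],1],[[0,0,3.47],[-0.0056,-0.0052,0],1],[[0,0,3.47],[-0.0051,-0.0055,0],1],[[0,0,3.47],[-0.0049,-0.0058,0],1],[[0,0,3.47],[-0.0045,-0.0061,0],1],[[0,0,3.47],[-0.0041,-0.0063,0],1],[[0,0,3.47],[-0.0037,-0.0066,0],1],[[0,0,3.47],[-0.0033,-0.0068,0],1],[[0,0,3.47],[-0.0029,-0.007,0],1],[[0,0,3.47],[-0.0025,-0.0071,0],1],[[0,0,3.47],[-0.002,-0.0073,0],1],[[0,0,3.47],[-0.0016,-0.0074,0],1],[[0,0,3.47],[-0.0011,-0.0075,0],1],[[0,0,3.47],[-0.0007,-0.0075,0],1],[[0,0,3.47],[-0.0002,-0.0076,0],1],[[0,0,3.47],[0.0002,-0.0075,0],1],[[0,0,3.47],[0.0007,-0.0075,0],1],[[0,0,0],[0,0,0],1],[[0,0,0],[0,0,0],1]])

```text
clock: 4.25
eef_pos: [0.4557, 0.026, 0.0661]
eef_rot: [-1.571, 0.007, -3.006]
force: [12.3, -1.6, -1.5]
width: 0.0188
```

```bash
python3 arc.py 0.03 2 1; python3 - <<'E'
from wm import *
m=bot.camera_model("wrist"); im=bot.snapshot("wrist"); cv2.imwrite("pics/w2.png",im); wmeas(m,im)
E
```

```text
[0.45565295 0.02602713 0.06614253] [-1.57054667  0.00716564 -3.00624488] r 0.12343772317306811 ang -3.0085598351091978 [12.28454007 -1.58209948 -1.46874032] [-0.65177021 -3.56458768 -0.30787186] 0.018783444146802414
[[[0, 0, np.float64(0.86)], [0.0002, -0.0018, 0], 1.0], [[0, 0, np.float64(0.86)], [0.0003, -0.0018, 0], 1.0]]
red 0.09 1643.5 cen [0.4737 0.0287] ang -3.0109 r 0.0974 0.1112 near [0.4808 0.0363] ang -3.0785 lineang -1.4813
red 0.078 1643.5 cen [0.4689 0.0281] ang -3.0108 r 0.1015 0.1166 near [0.4767 0.0364] ang -3.0821 lineang -1.4813
blue 0.094 1721.5 cen [ 0.5574 -0.028 ] ang -1.8561 r 0.0654 0.0827 near [ 0.562 -0.021] ang -1.8182 lineang -0.5882
blue 0.094 1053.5 cen [0.5514 0.0276] ang -2.6332 r 0.0259 0.0348 near [0.5541 0.0325] ang -2.7505 lineang -0.9307
```

View pics/w2.png

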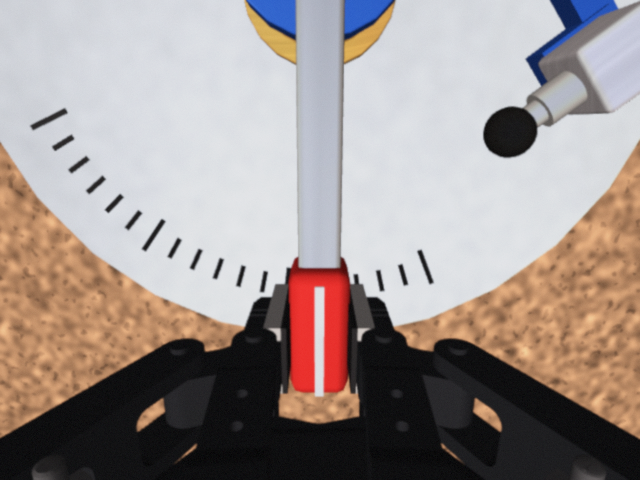

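Emit:
play_rows(rows=[[[0,0,0.63],[0.0002,-0.0013,0],1],[[0,0,0.63],[0.0002,-0.0014,0],1],[[0,0,0],[0,0,0],1],[[0,0,0],[0,0,0],1],[[0,0,0],[0,0,0],1]])

```text
clock: 4.72
eef_pos: [0.4559, 0.0245, 0.0661]
eef_rot: [-1.572, 0.007, -2.985]
force: [8.9, 3.3, 1.8]
width: 0.0192
```

```bash
python3 arc.py 0.01 1 1
```

```text
[0.45588165 0.02453333 0.06613476] [-1.57235992  0.00721338 -2.98484656] r 0.12341842772956625 ang -2.9963171954261485 [8.87580223 3.33742021 1.78128359] [ 1.03080209 -2.65482038 -1.02624517] 0.019197084385946948
[[[0, 0, np.float64(0.57)], [0.0002, -0.0012, 0], 1.0]]
```

Emit:
play_rows(rows=[[[0,0,0],[0,0,0],0.5],[[0,0,0],[0,0,0],0.3],[[0,0,0],[0,0,0],0.1],[[0,0,0],[0,0,0],0.0],[[0,0,0],[0,0,0.03],0],[[0,0,0],[0,0,0.035],0],[[0,0,0],[-0.02,0,0.035],0],[[0,0,0],[-0.02,0,0.035],0],[[0,0,0],[-0.02,0,0.0],0],[[0,0,0],[0,0,0],0],[[0,0,0],[0,0,0],0]])

```text
clock: 5.63
eef_pos: [0.393, 0.0238, 0.1999]
eef_rot: [-1.572, 0.002, -2.982]
force: [-0.0, 0.2, -0.9]
width: 0.0425
```

```bash
python3 - <<'E'
from wm import *
m=bot.camera_model("wrist"); im=bot.snapshot("wrist"); cv2.imwrite("pics/w3.png",im); np.save("w3.npy",m,allow_pickle=True); wmeas(m,im); print(bot.get_obs()['eef_pos'])
E
python3 meas.py
```

```text
red 0.09 1575.5 cen [0.4563 0.0247] ang -2.9968 r 0.1026 0.1458 near [0.4768 0.0257] ang -2.9778 lineang 0.1464
red 0.078 1575.5 cen [0.4562 0.0242] ang -2.9932 r 0.1019 0.1472 near [0.4775 0.0259] ang -2.9785 lineang 0.1464
[0.39315611 0.02368444 0.19909467]
top plate [0.5781 0.0427] [338.1 340.2]
top red 64.0 cen [0.4527 0.0304] r 0.106 0.146 ang(cen) -3.0441 far [0.4326 0.0273]
top red 34.5 cen [0.4593 0.0195] r 0.105 0.139 ang(cen) -2.9492 far [0.4406 0.0192]
top blue 184.0 cen [ 0.5749 -0.0137] r 0.021 0.101 ang(cen) -1.6267 far [ 0.5916 -0.0573]
top blue 96.5 cen [0.565  0.0633] r 0.021 0.036 ang(cen) 2.1346 far [0.5454 0.0583]
scene plate [0.5775 0.0425] [341.7 346.8]
scene red 68.5 cen [0.462  0.0201] r 0.088 0.146 ang(cen) -2.9502 far [0.4326 0.0263]
scene yel 10.5 cen [0.4156 0.018 ] r 0.145 0.174 ang(cen) -2.9919 far [0.406  0.0137]
scene blue 560.5 cen [ 0.619  -0.0337] r 0.027 0.151 ang(cen) -1.0722 far [ 0.6372 -0.0965]
```

View pics/w3.png

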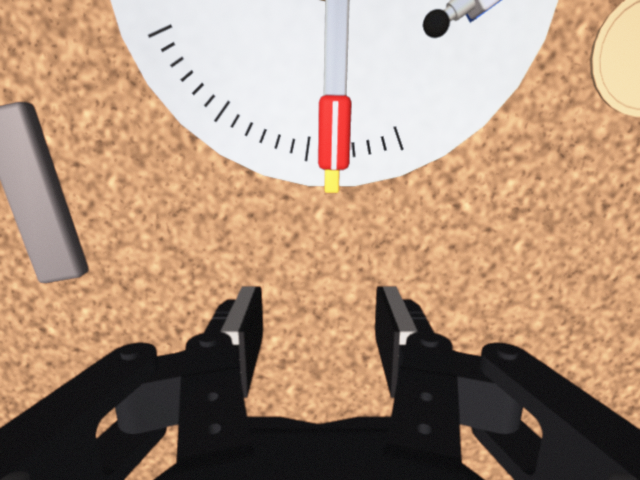

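```bash
python3 - <<'E'
from wm import *
m=np.load("w3.npy",allow_pickle=True).item(); im=cv2.imread("pics/w3.png")
print(im[181,331],cv2.cvtColor(im,cv2.COLOR_BGR2HSV)[176:190:4,331])
y=blobs(im[165:200,315:350],(18,120,100),(36,255,255),10)
for b in y:
    b=b+np.array([315,165]); M=cv2.moments(b); ce=np.array((M['m10']/M['m00'],M['m01']/M['m00']))
    for z in(.012,.016):
        p=onz(m,ce,z)[:2]; print(ce,z,p,np.arctan2(*(p-C)[::-1]),np.hypot(*(p-C)))
wh=blobs(im[95:170,318:350],(0,0,185),(180,70,255),15)
for b in wh[:2]:
    Q=xy(m,b+np.array([318,95]),.09); l=cv2.fitLine(Q.astype(np.float32),cv2.DIST_L2,0,1e-4,1e-4).ravel()
    print("white",Q.mean(0),np.arctan2(l[1],l[0]),np.arctan2(*(Q.mean(0)-C)[::-1]),cv2.boundingRect(b))
o,_=ray(m,(320,240)); print("cam",o)
E
```

```text
[107 244 252] [[ 29 146 252]
 [ 28 147 252]
 [ 28 147 252]
 [ 28 149 252]]
[331.34591195 181.1726701 ] 0.012 [0.41571538 0.01695907] -2.9860908994170785 0.1642666656761735
[331.34591195 181.1726701 ] 0.016 [0.41624526 0.01717028] -2.9868642345728214 0.1637105254512074
white [0.45381304 0.02400456] 0.14312033 -2.9945350464174996 (13, 6, 7, 69)
cam [0.4597356  0.0345063  0.34430927]
```

Emit:
play_rows(rows=[[[0,0,-0.4],[0.02,0,0],0],[[0,0,0],[0.02,0.0004,-0.03],0],[[0,0,0],[0.02,0.0004,-0.035],0],[[0,0,0],[0.002,0,-0.035],0],[[0,0,0],[0,0,-0.034],0],[[0,0,0],[0,0,0],0.2],[[0,0,0],[0,0,0],0.5],[[0,0,0],[0,0,0],1],[[0,0,0],[0,0,0],1],[[0,0,0],[0,0,0],1],[[0,0,0.4],[0.0001,-0.001,0],1],[[0,0,0],[0,0,0],1],[[0,0,0],[0,0,0],1]])

```text
clock: 6.87
eef_pos: [0.455, 0.0241, 0.0651]
eef_rot: [-1.572, -0.0, -2.983]
force: [-0.9, 4.5, -13.2]
width: 0.0191
```

```bash
python3 arc.py 0.008 1 1
```

```text
[0.45500676 0.0240943  0.06510069] [-1.57247015e+00 -3.69019843e-04 -2.98337394e+00] r 0.12434804494952385 ang -2.9938422391036377 [ -0.88513539   4.54659238 -13.19551276] [ 1.10394976  0.55921179 -0.72585224] 0.01908044037599937
[[[0, 0, np.float64(0.46)], [0.0002, -0.001, 0], 1.0]]
```

Emit:
play_rows(rows=[[[0,0,0.2],[0.0002,-0.0012,0],1],[[0,0,0],[0,0,0],1],[[0,0,0],[0,0,0],1]])

```text
clock: 7.12
eef_pos: [0.4551, 0.0232, 0.0651]
eef_rot: [-1.573, -0.001, -2.979]
force: [-3.0, 4.9, -12.4]
width: 0.0186
```

```bash
python3 arc.py 0.008 1 1
```

```text
[0.45511914 0.02319064 0.06506368] [-1.57277968e+00 -5.56263510e-04 -2.97916869e+00] r 0.12437324913248006 ang -2.9865225973378364 [ -3.01347676   4.89866578 -12.3703593 ] [ 1.63588582  0.8609608  -0.5500219 ] 0.018634557839662832
[[[0, 0, np.float64(0.46)], [0.0002, -0.001, 0], 1.0]]
```

Emit:
play_rows(rows=[[[0,0,0],[0,0,0],0.5],[[0,0,0],[0,0,0],0.3],[[0,0,0],[0,0,0],0.1],[[0,0,0],[0,0,0],0.0],[[0,0,0],[0,0,0.03],0],[[0,0,0],[0,0,0.035],0],[[0,0,0],[-0.02,0,0.035],0],[[0,0,0],[-0.02,0,0.034],0],[[0,0,0],[-0.02,0,0],0],[[0,0,0],[0,0,0],0]])

```text
clock: 7.95
eef_pos: [0.3954, 0.0222, 0.204]
eef_rot: [-1.573, 0.009, -2.979]
force: [2.3, 0.4, 0.3]
width: 0.0429
```

```bash
cat > chk.py <<'E'
from wm import *
import sys
m=bot.camera_model("wrist"); im=bot.snapshot("wrist"); cv2.imwrite(f"pics/{sys.argv[1]}.png",im); np.save(sys.argv[1],m,allow_pickle=True)
k=im.copy(); k[290:]=0
for nm,lo,hi,z in(("yel",(25,120,150),(36,255,255),.014),("red",(0,150,80),(6,255,255),.085)):
    b=blobs(k,lo,hi,30)[:1]
    for b in b:
        M=cv2.moments(b); p=onz(m,(M['m10']/M['m00'],M['m01']/M['m00']),z)[:2]
        print(nm,cv2.contourArea(b),p,np.arctan2(*(p-C)[::-1]),np.hypot(*(p-C)))
        if nm=="red":
            x,y,w,h=cv2.boundingRect(b); s=im[y:y+h,x:x+w]
            wb=blobs(s,(0,0,185),(180,70,255),15)[:1]
            for c in wb:
                Q=xy(m,c+np.array([x,y]),.09); l=cv2.fitLine(Q.astype(np.float32),cv2.DIST_L2,0,1e-4,1e-4).ravel(); print("white",Q.mean(0),np.arctan2(l[1],l[0])-np.pi,np.arctan2(*(Q.mean(0)-C)[::-1]))
print(bot.get_obs()['eef_pos'])
E
python3 chk.py w4
```

```text
yel 234.0 [0.4165625  0.01730037] -2.9873517122426603 0.16337704289662341
red 1512.5 [0.45651476 0.02346647] -2.986985961334924 0.12295178831100727
white [0.45406471 0.02302588] -2.987543 -2.986523182659414
[0.39583647 0.02231447 0.20219551]
```

Emit:
play_rows(rows=[[[0,0,-6.44],[0.0144,-0.0073,0],0],[[0,0,-6.44],[0.0144,-0.0073,0],0],[[0,0,-6.44],[0.0144,-0.0073,0],0],[[0,0,-6.44],[0.0144,-0.0073,0],0],[[0,0,-6.44],[0.0144,-0.0073,0],0],[[0,0,-6.44],[0.0144,-0.0073,0],0],[[0,0,-6.44],[0.0144,-0.0073,0],0],[[0,0,-6.44],[0.0144,-0.0073,0],0],[[0,0,-6.44],[0.0144,-0.0073,0],0],[[0,0,-6.44],[0.0144,-0.0073,0],0],[[0,0,-6.44],[0.0144,-0.0073,0],0],[[0,0,-6.44],[0.0144,-0.0073,0],0],[[0,0,-6.44],[0.0144,-0.0073,0],0],[[0,0,-6.44],[0.0144,-0.0073,0],0],[[0,0,0],[0,0,0],0],[[0,0,0],[0,0,0],0]])

```text
clock: 9.33
eef_pos: [0.5977, -0.0809, 0.1979]
eef_rot: [-1.569, 0.001, 1.73]
force: [-0.5, -0.3, -0.2]
width: 0.0425
```

```bash
python3 - <<'E'
from wm import *
o=bot.get_obs();m=bot.camera_model("wrist"); im=bot.snapshot("wrist"); cv2.imwrite("pics/w5.png",im); print(o['eef_pos'],o['eef_rot'],o['force']); wmeas(m,im)
E
```

```text
[ 0.59766084 -0.08086587  0.19792737] [-1.56853193e+00  6.02264775e-04  1.73019744e+00] [-0.46651687 -0.26932454 -0.23021735]
blue 0.094 1887.0 cen [ 0.59   -0.0675] ang -1.4623 r 0.0799 0.1459 near [ 0.5904 -0.0366] ang -1.4157 lineang -0.7283
```

View pics/w5.png

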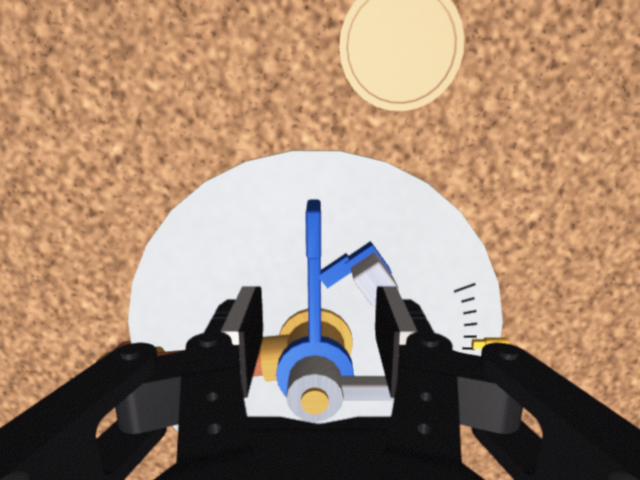

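```bash
python3 - <<'E'
from wm import *
m=bot.camera_model("wrist")
for uv in((314,203),(314,256),(314,232)):
    p=onz(m,np.array(uv,float),.094)[:2]; print(uv,p,np.hypot(*(p-C)),np.arctan2(*(p-C)[::-1]))
E
```

```text
(314, 203) [ 0.6028076 -0.0994845] 0.14403689491282412 -1.3977023805991329
(314, 256) [ 0.59736188 -0.06526813] 0.10939519796877982 -1.3928688119850998
(314, 232) [ 0.59987603 -0.08106743] 0.12539045518155423 -1.395435637673431
```

Emit:
play_rows(rows=[[[0,0,0.3],[0.0012,0.0005,-0.022],0],[[0,0,0],[0,0,-0.033],0],[[0,0,0],[0,0,-0.033],0],[[0,0,0],[0,0,-0.03],0],[[0,0,0],[0,0,-0.015],0],[[0,0,0],[0,0,0],0],[[0,0,0],[0,0,0],0.4],[[0,0,0],[0,0,0],0.7],[[0,0,0],[0,0,0],1],[[0,0,0],[0,0,0],1],[[0,0,0],[0,0,0],1],[[0,0,0],[0,0,0],1]], grip_force=30)

```text
clock: 10.38
eef_pos: [0.6, -0.0794, 0.0689]
eef_rot: [-1.575, 0.001, 1.736]
force: [2.0, 1.5, 6.7]
width: 0.0093
```

```bash
python3 arc.py -0.50 18 1
```

```text
[ 0.60002918 -0.07937866  0.06892873] [-1.57539736e+00  7.67433667e-04  1.73562202e+00] r 0.1237551087293576 ang -1.3918364207820917 [2.03650696 1.51264738 6.72698578] [ 0.45530763 -0.40733516 -0.28702794] 0.00927538478666268
[[[0, 0, np.float64(-1.59)], [-0.0034, -0.0005, 0], 1.0], [[0, 0, np.float64(-1.59)], [-0.0034, -0.0005, 0], 1.0], [[0, 0, np.float64(-1.59)], [-0.0034, -0.0004, 0], 1.0], [[0, 0, np.float64(-1.59)], [-0.0034, -0.0003, 0], 1.0], [[0, 0, np.float64(-1.59)], [-0.0034, -0.0002, 0], 1.0], [[0, 0, np.float64(-1.59)], [-0.0035, 0.0, 0], 1.0], [[0, 0, np.float64(-1.59)], [-0.0034, 0.0, 0], 1.0], [[0, 0, np.float64(-1.59)], [-0.0035, 0.0001, 0], 1.0], [[0, 0, np.float64(-1.59)], [-0.0034, 0.0002, 0], 1.0], [[0, 0, np.float64(-1.59)], [-0.0034, 0.0002, 0], 1.0], [[0, 0, np.float64(-1.59)], [-0.0034, 0.0004, 0], 1.0], [[0, 0, np.float64(-1.59)], [-0.0034, 0.0005, 0], 1.0], [[0, 0, np.float64(-1.59)], [-0.0034, 0.0006, 0], 1.0], [[0, 0, np.float64(-1.59)], [-0.0034, 0.0007, 0], 1.0], [[0, 0, np.float64(-1.59)], [-0.0033, 0.0007, 0], 1.0], [[0, 0, np.float64(-1.59)], [-0.0034, 0.0009, 0], 1.0], [[0, 0, np.float64(-1.59)], [-0.0033, 0.0009, 0], 1.0], [[0, 0, np.float64(-1.59)], [-0.0033, 0.0011, 0], 1.0]]
```

Emit:
play_rows(rows=[[[0,0,-1.59],[-0.0034,-0.0005,0],1],[[0,0,-1.59],[-0.0034,-0.0005,0],1],[[0,0,-1.59],[-0.0034,-0.0004,0],1],[[0,0,-1.59],[-0.0034,-0.0003,0],1],[[0,0,-1.59],[-0.0034,-0.0002,0],1],[[0,0,-1.59],[-0.0035,0,0],1],[[0,0,-1.59],[-0.0034,0,0],1],[[0,0,-1.59],[-0.0035,0.0001,0],1],[[0,0,-1.59],[-0.0034,0.0002,0],1],[[0,0,-1.59],[-0.0034,0.0002,0],1],[[0,0,-1.59],[-0.0034,0.0004,0],1],[[0,0,-1.59],[-0.0034,0.0005,0],1],[[0,0,-1.59],[-0.0034,0.0006,0],1],[[0,0,-1.59],[-0.0034,0.0007,0],1],[[0,0,-1.59],[-0.0033,0.0007,0],1],[[0,0,-1.59],[-0.0034,0.0009,0],1],[[0,0,-1.59],[-0.0033,0.0009,0],1],[[0,0,-1.59],[-0.0033,0.0011,0],1],[[0,0,0],[0,0,0],1],[[0,0,0],[0,0,0],1]])

```text
clock: 12.05
eef_pos: [0.5395, -0.0737, 0.0689]
eef_rot: [-1.576, -0.004, 1.237]
force: [3.4, 5.5, 5.9]
width: 0.0094
```

```bash
cat > tq.py <<'E'
from wm import *
o=bot.get_obs(); d=o['eef_pos'][:2]-C; r=np.hypot(*d); a=np.arctan2(*d[::-1]); F=o['force']
t=np.array([-np.sin(a),np.cos(a)])
print("clk",o['clock'],"r",r.round(4),"ang",a.round(4),"yaw-pi",round(o['eef_rot'][2]-np.pi,4),"z",o['eef_pos'][2].round(4),"Ft",(F[:2]@t).round(2),"Fr",(F[:2]@d/r).round(2),"Mz",o['moment'][2].round(3),"axisT",(d[0]*F[1]-d[1]*F[0]+o['moment'][2]).round(3))
E
python3 tq.py; python3 arc.py -0.05 5 1|tail -1
```

```text
clk 12.05 r 0.1224 ang -1.8909 yaw-pi -1.9047 z 0.0689 Ft 1.47 Fr -6.28 Mz -0.284 axisT -0.104
[[[0, 0, np.float64(-0.57)], [-0.0012, 0.0004, 0], 1.0], [[0, 0, np.float64(-0.57)], [-0.0011, 0.0004, 0], 1.0], [[0, 0, np.float64(-0.57)], [-0.0012, 0.0004, 0], 1.0], [[0, 0, np.float64(-0.57)], [-0.0011, 0.0004, 0], 1.0], [[0, 0, np.float64(-0.57)], [-0.0012, 0.0004, 0], 1.0]]
```

Emit:
play_rows(rows=[[[0,0,-0.34],[-0.0007,0.00023,0],1],[[0,0,-0.34],[-0.0007,0.00024,0],1],[[0,0,-0.34],[-0.0007,0.00024,0],1],[[0,0,-0.34],[-0.0007,0.00025,0],1]])

```text
clock: 12.38
eef_pos: [0.5374, -0.073, 0.069]
eef_rot: [-1.577, -0.004, 1.213]
force: [7.3, 4.2, 4.2]
width: 0.0095
```

```bash
python3 tq.py
```

```text
clk 12.3833 r 0.1223 ang -1.9093 yaw-pi -1.9283 z 0.069 Ft 5.53 Fr -6.41 Mz -0.057 axisT 0.62
```

Emit:
play_rows(rows=[[[0,0,-0.34],[-0.0007,0.00025,0],1],[[0,0,-0.34],[-0.0007,0.00025,0],1],[[0,0,-0.34],[-0.0007,0.00025,0],1],[[0,0,-0.34],[-0.0007,0.00026,0],1]])

```text
clock: 12.72
eef_pos: [0.5346, -0.0719, 0.0689]
eef_rot: [-1.577, -0.004, 1.19]
force: [7.6, 4.2, 4.0]
width: 0.0095
```

```bash
python3 tq.py
```

```text
clk 12.7167 r 0.1222 ang -1.9334 yaw-pi -1.952 z 0.0689 Ft 5.62 Fr -6.59 Mz -0.024 axisT 0.664
```

Emit:
play_rows(rows=[[[0,0,-0.34],[-0.0007,0.00027,0],1],[[0,0,-0.34],[-0.0007,0.00027,0],1],[[0,0,-0.34],[-0.0007,0.00027,0],1]])

```text
clock: 12.97
eef_pos: [0.5326, -0.0711, 0.0689]
eef_rot: [-1.577, -0.005, 1.172]
force: [7.6, 4.3, 4.1]
width: 0.0094
```

```bash
python3 tq.py
```

```text
clk 12.9667 r 0.1222 ang -1.9516 yaw-pi -1.9699 z 0.0689 Ft 5.41 Fr -6.84 Mz -0.079 axisT 0.583
```

Emit:
play_rows(rows=[[[0,0,-0.34],[-0.0007,0.00028,0],1],[[0,0,-0.34],[-0.0007,0.00028,0],1],[[0,0,-0.34],[-0.0007,0.00028,0],1]])

```text
clock: 13.22
eef_pos: [0.5306, -0.0702, 0.0689]
eef_rot: [-1.577, -0.005, 1.154]
force: [7.0, 3.7, 3.5]
width: 0.0094
```

```bash
python3 tq.py
```

```text
clk 13.2167 r 0.1221 ang -1.9697 yaw-pi -1.9876 z 0.0689 Ft 5.0 Fr -6.1 Mz -0.034 axisT 0.577
```

Emit:
play_rows(rows=[[[0,0,-0.34],[-0.0007,0.00029,0],1],[[0,0,-0.34],[-0.0007,0.0003,0],1],[[0,0,-0.34],[-0.0007,0.0003,0],1]])

```text
clock: 13.47
eef_pos: [0.5286, -0.0693, 0.069]
eef_rot: [-1.578, -0.005, 1.136]
force: [9.0, 4.7, 3.6]
width: 0.0098
```

```bash
python3 tq.py
```

```text
clk 13.4667 r 0.1221 ang -1.987 yaw-pi -2.0053 z 0.069 Ft 6.32 Fr -7.95 Mz -0.013 axisT 0.759
```

Emit:
play_rows(rows=[[[0,0,-0.34],[-0.0007,0.0003,0],1],[[0,0,-0.34],[-0.0007,0.0003,0],1]])

```text
clock: 13.63
eef_pos: [0.5274, -0.0687, 0.0689]
eef_rot: [-1.578, -0.006, 1.124]
force: [10.2, 3.8, 2.0]
width: 0.0095
```

```bash
python3 tq.py
```

```text
clk 13.6333 r 0.1221 ang -1.9983 yaw-pi -2.0172 z 0.0689 Ft 7.73 Fr -7.69 Mz 0.015 axisT 0.959
```

Emit:
play_rows(rows=[[[0,0,-0.26],[-0.0005,0.00025,0],1],[[0,0,-0.26],[-0.0005,0.00025,0],1]])

```text
clock: 13.8
eef_pos: [0.5265, -0.0682, 0.0689]
eef_rot: [-1.578, -0.006, 1.115]
force: [10.2, 2.7, 2.5]
width: 0.0095
```

```bash
python3 tq.py
```

```text
clk 13.8 r 0.122 ang -2.0066 yaw-pi -2.0262 z 0.0689 Ft 8.13 Fr -6.78 Mz 0.112 axisT 1.105
```

Emit:
play_rows(rows=[[[0,0,0],[0,0,0],1]])

```text
clock: 13.88
eef_pos: [0.5264, -0.0682, 0.0689]
eef_rot: [-1.578, -0.006, 1.115]
force: [9.8, 4.1, 2.5]
width: 0.0094
```

```bash
python3 tq.py
```

```text
clk 13.8833 r 0.1221 ang -2.0074 yaw-pi -2.0262 z 0.0689 Ft 7.19 Fr -7.87 Mz 0.011 axisT 0.888
```

Emit:
play_rows(rows=[[[0,0,0],[0.0004,-0.0002,0],1],[[0,0,0],[0,0,0],1]])

```text
clock: 14.05
eef_pos: [0.5264, -0.0682, 0.0689]
eef_rot: [-1.577, -0.005, 1.116]
force: [7.2, 5.3, 4.6]
width: 0.0092
```

```bash
python3 tq.py
```

```text
clk 14.05 r 0.1221 ang -2.0072 yaw-pi -2.026 z 0.0689 Ft 4.32 Fr -7.87 Mz -0.045 axisT 0.483
```

Emit:
play_rows(rows=[[[0,0,0],[0,0,0],0.7],[[0,0,0],[0,0,0],0.5],[[0,0,0],[0,0,0],0.3],[[0,0,0],[0,0,0],0.2],[[0,0,0],[0,0,0.02],0.2],[[0,0,0],[0,0,0.03],0.2],[[0,0,0],[0,0,0.035],0.2],[[0,0,0],[0,0,0.035],0.2],[[0,0,0],[0,0,0.02],0.2],[[0,0,0],[0,0,0],0.2],[[0,0,0],[0,0,0],0.2]])

```text
clock: 14.97
eef_pos: [0.5237, -0.0697, 0.2073]
eef_rot: [-1.572, -0.001, 1.114]
force: [0.1, -0.2, -1.1]
width: 0.0339
```

```bash
python3 chk.py w6; python3 tq.py; python3 - <<'E'
from wm import *
m=np.load("w6.npy",allow_pickle=True).item()
im=cv2.imread("pics/w6.png")
for b in blobs(im,(105,150,60),(125,255,255),100)[:4]: print(cv2.boundingRect(b))
E
```

```text
yel 298.5 [0.421292   0.01977943] -2.998234332563514 0.1583322019992259
red 588.0 [0.4463872  0.01266933] -2.9194265170293305 0.1349290205633864
white [ 0.45792942 -0.00101185] -2.9866729 -2.7946631660677594
[ 0.52310593 -0.06963771  0.20564126]
clk 15.0167 r 0.1248 ang -2.0264 yaw-pi -2.0278 z 0.2056 Ft 0.37 Fr -0.43 Mz 0.029 axisT 0.075
(281, 199, 109, 189)
```

View pics/w6.png

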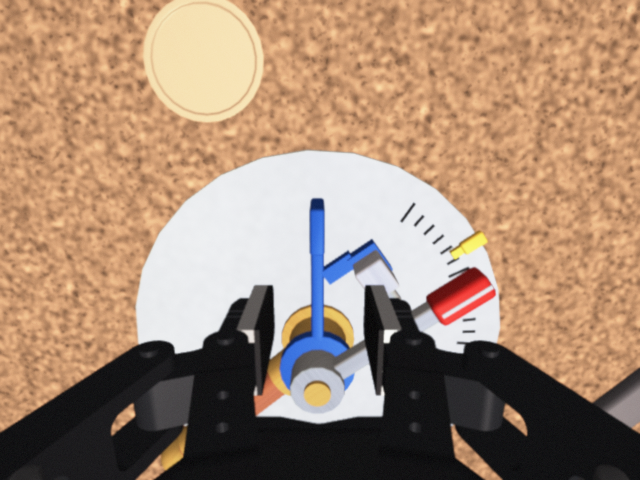

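Emit:
play_rows(rows=[[[0,0,6.97],[-0.0071,0.0051,0.002],0.2],[[0,0,6.97],[-0.0071,0.0051,0.002],0.2],[[0,0,6.97],[-0.0071,0.0051,0.002],0.2],[[0,0,6.97],[-0.0071,0.0051,0.002],0.2],[[0,0,6.97],[-0.0071,0.0051,0.002],0.2],[[0,0,6.97],[-0.0071,0.0051,0.002],0.2],[[0,0,6.97],[-0.0071,0.0051,0.002],0.2],[[0,0,6.97],[-0.0071,0.0051,0.002],0.2],[[0,0,6.97],[-0.0071,0.0051,0.002],0.2],[[0,0,6.97],[-0.0071,0.0051,0.002],0.2],[[0,0,6.97],[-0.0071,0.0051,0.002],0.2],[[0,0,6.97],[-0.0071,0.0051,0.002],0.2],[[0,0,6.97],[-0.0071,0.0051,0.002],0.2],[[0,0,6.97],[-0.0071,0.0051,0.002],0.2],[[0,0,6.97],[-0.0071,0.0051,0.002],0.2],[[0,0,6.97],[-0.0071,0.0051,0.002],0.2],[[0,0,6.97],[-0.0071,0.0051,0.002],0.2],[[0,0,6.97],[-0.0071,0.0051,0.002],0.2],[[0,0,0],[0,0,0],0.2],[[0,0,0],[0,0,0],0.2]])

```text
clock: 16.68
eef_pos: [0.3953, 0.0222, 0.2412]
eef_rot: [-1.57, -0.001, -2.982]
force: [-0.2, 1.0, -0.1]
width: 0.0339
```

```bash
python3 chk.py w7
```

```text
yel 204.0 [0.41666102 0.01723201] -2.9868453695125865 0.16329021428324142
red 1104.0 [0.45632716 0.02327737] -2.9857035351302046 0.12316636905484171
white [0.4540968  0.02290877] -2.9790816 -2.9855611966497055
[0.39546898 0.02202531 0.24121223]
```

View pics/w7.png

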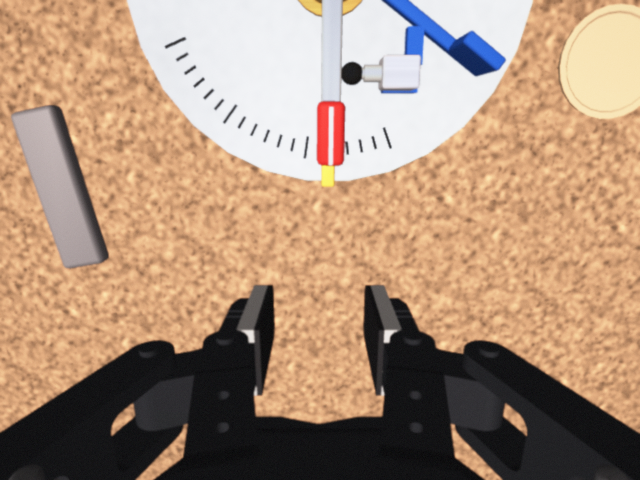

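```bash
python3 - <<'E'
from wm import *
def px(n,z,pts):
    m=np.load(n+".npy",allow_pickle=True).item()
    for uv in pts: p=onz(m,np.array(uv,float),z)[:2]; print(n,uv,p.round(4),np.hypot(*(p-C)).round(4),np.arctan2(*(p-C)[::-1]).round(4))
im=cv2.imread("pics/w6.png"); b=blobs(im[190:245],(105,120,30),(125,255,255),50)
for c in b: print(cv2.boundingRect(c+np.array([0,190])))
h=cv2.cvtColor(im,cv2.COLOR_BGR2HSV)
for r in(215,230,245):
    c=np.where((h[r,295:335,0]>100)&(h[r,295:335,0]<130)&(h[r,295:335,1]>120))[0]+295; px("w6",.094,[((c.min()+c.max())/2,r)])
h=cv2.cvtColor(cv2.imread("pics/w5.png"),cv2.COLOR_BGR2HSV); 
for r in(215,230,245):
    c=np.where((h[r,295:335,0]>100)&(h[r,295:335,0]<130)&(h[r,295:335,1]>120))[0]+295; print("w5",(c.min()+c.max())/2,r)
E
```

```text
(310, 199, 14, 46)
w6 (np.float64(316.5), 215) [ 0.5205 -0.0792] 0.1345 -2.0124
w6 (np.float64(316.5), 230) [ 0.525  -0.0702] 0.1245 -2.0111
w6 (np.float64(316.5), 245) [ 0.5295 -0.061 ] 0.1142 -2.0095
w5 313.0 215
w5 313.0 230
w5 313.5 245
```

```bash
python3 -c "
from workcell import bot
print(bot.finish_job())"
```

```text
the job is handed in; nothing more can be done
None
```

The cock is open with the lever over the yellow marker, and the blue stop's pad is resting on the lever with about 5 N. I handed the job in at about 17 s, with the gripper clear of everything.

- **Lever:** I turned it by its red sleeve, released it, measured it about 0.008 rad short, and re-gripped to correct that. The last wrist picture puts the lever at −2.986 rad and the marker at −2.987 rad, about 0.2 mm apart at the tip. That was after the stop had been set and both were let go. One fit, along the sleeve's white line, gave −2.979 rad, about 1 mm off at the tip, so the two readings don't fully agree.
- **Stop:** I swung it by its fin and felt the pad touch at about −1.970 rad on the fin. I then went 0.037 rad further. The spring travel gives 4.8 N and the rise in turning torque gives about 5.8 N, with roughly ±0.6 N of noise. The pad force could not be measured directly after release, but the fin's angle in the picture (−2.011 rad, against −2.007 rad when gripped) shows the stop stayed where I left it. The pad is seen touching the lever bar.
- **Surroundings:** the marker reads the same angle as at the start. The coaster and remote look undisturbed in the last picture. I did not check the iron, hanger or mug again at the end, though the arm never worked near them.

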